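# Rebuild the stirrer spindle: spacer, washer, keyed bushing

## Robot

A 6-joint arm with a two-finger parallel gripper is mounted at the origin on a cart in front of the work surface, level with it; the furniture and walls round the work are solid. World frame = base frame: x ahead of the robot, y to its left, z up, the work surface at z = 0. Lengths are in m, angles in rad, forces in N, time in s.
With the tool pointing down it reaches from about 0.225 to 0.875 m from the base axis. Payload 3.4 kg.
Tool frame: the origin (TCP) lies between the finger pads; the fingertips stand 11 mm ahead of it and the grasp point (between the pads) lies 8 mm behind it; z points along the fingers, y is the line along which they close (so a half turn about z gives the same grasp; the last joint's range is limited). The gripper opens to 85 mm and grips with 20 to 120 N. Pads are 22 mm wide; open, the fingers measure 114 mm over their backs; the gripper's body (76 mm by 85 mm) begins 54 mm behind the grasp point. The pads swing forward as they close: fully open they stand 13 mm farther back than shut.
Start: joints at [-1.388, 0.276, 1.505, -0, 1.361, -0.121], TCP at [0.172, -0.549, 0.242] pointing down, gripper open.
Joint ranges: [-2.89, 2.89], [-0.75, 2.08], [0.22, 2.7], [-1.18, 4.32], [0.11, 2.71], [-2.7, 2.7]. Speed limits (rad/s): [2.57, 2.57, 3.14, 3.14, 3.14, 3.14].

## Interface

Orientations are given as a unit quaternion [w, x, y, z].
In Python, from rig import manip, imaging gives the robot as it stands. The module is installed in compiled form; this text tells all that it offers.
- The arm moves only by the tool jog_arm, never from a script. Its argument "deltas" is one flat list of numbers, 7 for each row, row after row: the turn, a rotation vector about the world's x, y, z in degrees, then the shift along the world's x, y, z in mm, then the opening, from 0 (shut) to 1 (fully open). In form: [ax, ay, az, tx, ty, tz, gripper, ax, ay, az, tx, ty, tz, gripper, ...]. A call has 1 to 20 rows; each row is the pose to reach, as a shift and turn from the pose commanded when the call began; what a row does not reach only later rows make up. A row lasts 1/10 s, in which the tool goes at most 50 mm and 8.59 degrees, less where a joint would pass 70% of its speed; a pose out of reach is approached as far as the arm can. A call with a gripper value outside its range is refused whole. The fingers move at their own pace and stop on an object; "grip_force" is the grip in N (left out, the last holds). Time passes only in rows, so rows that repeat a pose let the fingers close. It gives the time, the measured TCP pose, the force, the opening and the grip force at its end, in the units of the state.
- manip.get_state(): the state, without advancing time (a new reading comes with each control period).
- imaging.get_image(name): name is "side" or "top" or "wrist"; returns the picture (384x512x3 uint8, blue, green, red); there is no depth.
- imaging.calibration(name): a dict with "mtx" (3x3 intrinsics, pixels), "cam_to_world" (4x4, takes a point from camera to world coordinates). Camera axes: x right, y down, z forward; pixel columns grow to the right and rows downward; lengths in m; the calibration is good to about 2 mm. A picture is of the moment at which its call begins: read the wrist's pose just before it. calibration takes no time and is no camera call; for the wrist camera it gives the pose at the moment of the call.
- manip.sign_off(): hands the job in; it is judged then, once.
The state is a dict: "clock": time; "qpos": joint angles; "qd": joint speeds; "effort": joint torques, N m; "position": TCP position; "ee_rot": TCP orientation; "contact_force": force on the tool from outside, world axes, zero at the start; "moment": the same for the moment, N m; "width": finger opening in m; "gripper_force": force on a finger pad.
Only numpy, scipy, OpenCV 4.12 (cv2) and the standard library are available. Lean on these libraries where they do the work, as an engineer would, in place of code of your own. Each camera call takes 0.05 s, during which the arm holds its last target. There are 200 camera calls.

## Task

Thread the loose parts onto the upright spindle of the white drive base in this order: first the aluminium spacer, then the brass washer, then the orange flanged bushing with its flange down. The bushing's bore only passes the spindle's cross-shaped key when the two line up, so press it lightly on the key, turn it until you feel it drop, and push it gently home on the washer. Never force any part down, leave the beaker, the vial and the timer where they are, and let go of everything at the end.

Things in the scene. Friction and masses are not known exactly. Their poses are not given: they have to be found in the camera images.
- drive_base: white drive base, 110 x 130 mm, with a 100 x 100 mm aluminium seat plate on top, 34 mm over the bench; fixed. Origin on the bench under the spindle axis, z up. A steel and brass spindle stands upright in its middle, stiff to turn (0.2 N m) and sprung: pressed from above it sinks up to 10 mm (about 2 N at first, 10 N at the bottom, where it stops hard); let go, it rises again.
- seat (a point): centre of the seat plate's top, on the spindle axis, 34 mm over the bench; z up. Round it, the spindle's lowest part is a round stem of 23.4 mm diameter up to 26 mm above the seat, tapering to 21 mm at 29 mm. More than 25 N between washer or bushing and the spindle, or 60 N between spacer and seat, counts as forcing.
- key_top (a point): centre of the flat top of the brass key at rest, on the spindle axis, 46 mm above the seat. The key is a cross of two bars, each 21 mm long and 7.4 mm wide, running from the stem up to here. It stands at a different angle each time, not given (this frame is the base's) and has to be felt, or seen.
- pin_tip (a point): top of the spindle at rest, on its axis, 62 mm above the seat: above the key it is a plain round pin of 12 mm diameter, the last 5 mm tapered
- spacer_mid (a point): centre, half-way up, of the aluminium spacer: plain tube, 38 mm outer and 26 mm inner diameter, 22 mm high, axis z, standing on end on the bench; about 0.06 kg. Home: on the seat plate round the stem, its centre 11 mm above the seat
- washer_mid (a point): centre of the brass washer: 42 mm outer and 26 mm inner diameter, 10 mm thick, lying flat on the bench, axis z; 0.05 kg. Home: on top of the spacer, centre 27 mm above the seat
- bushing_mid (a point): centre, half-way up, of the orange bushing, 30 mm high, axis z, standing on its flange (44 mm diameter, 4 mm thick, at the bottom); above the flange a body of 34 mm diameter to grip; about 0.07 kg. Home: flange on the washer, centre 47 mm above the seat. Resting on the unpressed key, not lined up, its centre is 61 mm above the seat
- bushing_bore (a point): centre of the bushing's underside. The bore goes right through: a cross of two slots, each 24 mm long and 10 mm wide, along its x and y axes. It passes the pin at any angle, but the key only when lined up within about 0.1 rad, and centred to about 1 mm (every quarter turn)
- spacer: the spacer; origin at the centre of its underside
- washer: the washer; origin at the centre of its underside
- bushing: the bushing; origin at the centre of its flange's underside
- beaker: small clear beaker, 57 mm diameter, 69 mm high, origin under its centre; leave it alone
- vial_a: clear vial with a red cap, 33 mm diameter, 85 mm high, origin under its centre; leave it alone
- timer: flat white bench timer, 45 x 60 x 18 mm, origin under its centre; leave it alone
Mind the look-alikes: they are no part of the job. Of the things that look like the drive_base, the smaller one is meant.

How it is judged:
On the way, in this order (a step that is already met when the one before it is completed fails the run):
1. the spacer is down on the seat plate, round the spindle (horizontal distance between spacer_mid and seat below 0.003 m and z of spacer_mid in the frame of seat between 0.0085 and 0.0135 m and angle between spacer_mid's own z axis and vertical below 0.1 rad), for 0.1 s.
2. the washer lies on the spacer, round the spindle (all of step 1 and horizontal distance between washer_mid and seat below 0.003 m and z of washer_mid in the frame of seat between 0.0245 and 0.0295 m and angle between washer_mid's own z axis and vertical below 0.1 rad), for 0.1 s.
3. the bushing has passed the key and sits on the washer (all of step 2 and horizontal distance between bushing_mid and seat below 0.003 m and z of bushing_mid in the frame of seat between 0.0445 and 0.0495 m and angle between bushing_mid's own z axis and vertical below 0.1 rad), for 0.1 s.
At the end, for the whole second after the job is handed in: Spacer on the seat plate, washer on the spacer, bushing flange-down over the key on the washer: each within 3 mm of the spindle axis, within 2.5 mm of its home height and upright within 0.1 rad, released and at rest (all of step 3 and contact force between each of spacer, washer, bushing and the fingers below 0.1 N and linear speed of each of spacer, washer, bushing below 0.02 m/s); the robot touches nothing.
It fails at once if the washer or the bushing is forced (more than 25 N) against the spindle (contact force between any of washer, bushing and drive_base above 25 N).
It fails at once if the stack is slammed or crushed onto the seat plate (spacer pressed with more than 60 N) (contact force between spacer and drive_base above 60 N).
It fails at once if the beaker, the vial or the timer is moved more than 15 mm or tipped (distance of any of beaker, vial_a, timer from where it was at the start of the episode above 0.015 m or angle between any of beaker, vial_a, timer's own z axis and vertical above 0.3 rad).
It also fails if it takes over 67 s, if anything falls off the work surface, if the arm or the gripper's body presses on something with over 40 N, if the wrist force passes 120 N, or if a joint passes its speed limit or range.

## Working session

There is one attempt and no reset: what is moved stays moved. The work goes in short steps, Python scripts to look and compute and a tool call to move; the robot and the scene stay as the last step left them, time stands still between calls to the robot, and variables do not carry over. Pictures are saved under pics/ and viewed, at most 10 in all, crops included, and the job is handed in when it is done.

Besides the shell and the picture viewer there is one more tool, called after "Call:" as name(argument=value, ...) on one line, values as JSON. jog_arm: Moves the arm, as the interface text tells. Its arguments: {"type":"object","properties":{"deltas":{"type":"array"},"grip_force":{"type":"number"}},"required":["deltas"]}

```bash
mkdir -p pics
cat > h.py <<'E'
import numpy as np, cv2
from rig import manip, imaging
def grab(n,name):
    c=imaging.calibration(n); im=imaging.get_image(n); im=np.array(im)
    cv2.imwrite(f'pics/{name}.png',im); np.savez(f'pics/{name}.npz',im=im,K=c['mtx'],T=c['cam_to_world']); return im,np.array(c['mtx']),np.array(c['cam_to_world'])
def load(name):
    d=np.load(f'pics/{name}.npz'); return d['im'],d['K'],d['T']
def ray(K,T,uv,z):
    d=T[:3,:3]@np.linalg.inv(K)@np.array([uv[0],uv[1],1.]); o=T[:3,3]
    return o+d*(z-o[2])/d[2]
def proj(K,T,p):
    q=K@(T[:3,:3].T@(np.array(p)-T[:3,3])); return q[:2]/q[2]
E
python3 - <<'E'
from h import *
np.set_printoptions(precision=3,suppress=True)
a=grab('top','top1');b=grab('side','side1')
print(a[1],a[2],b[2])
cv2.imwrite('pics/both1.png',cv2.resize(np.hstack([a[0],b[0]]),(800,300)))
cv2.imwrite('pics/top1b.png',cv2.resize(a[0],(800,600)))
E
```

```text
[[361.402   0.    260.301]
 [  0.    361.402 188.097]
 [  0.      0.      1.   ]] [[ 0.    -0.997  0.074  0.485]
 [-1.    -0.001 -0.001  0.046]
 [ 0.001 -0.074 -0.997  1.164]
 [ 0.     0.     0.     1.   ]] [[ 0.998  0.026 -0.052  0.601]
 [ 0.055 -0.684  0.728 -0.719]
 [-0.017 -0.729 -0.684  0.826]
 [ 0.     0.     0.     1.   ]]
```

View pics/top1b.png

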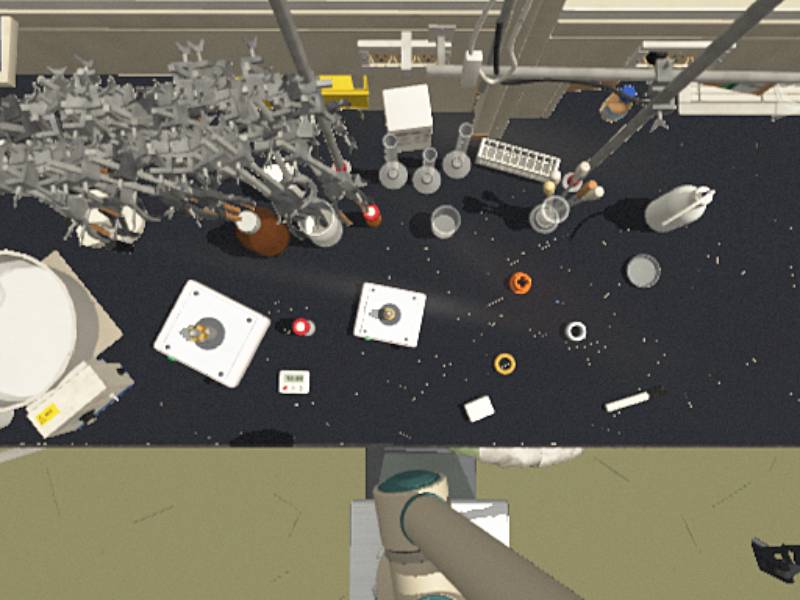

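View pics/side1.png

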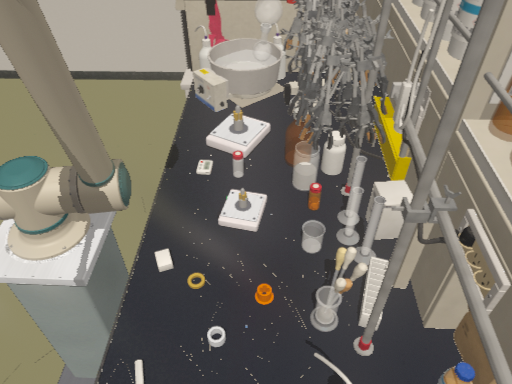

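Top view, 800 px scale: there are two drive bases, at (212,333) and (390,315). The smaller, at (390,315), fits the description. Bushing is at (520,283), brass washer at (505,364), aluminium spacer at (576,331), beaker at (445,222), vial at (302,327) and timer at (294,382).

Run:
```python
from h import *
np.set_printoptions(precision=4,suppress=True)
im,K,T=load('top1'); s=512/800
hsv=cv2.cvtColor(im,cv2.COLOR_BGR2HSV)
def blob(c,r,mask,z,name):
    c=np.array(c)*s; m=np.zeros(mask.shape,np.uint8); cv2.circle(m,tuple(int(v) for v in c),r,255,-1); m&=mask
    cs,_=cv2.findContours(m,cv2.RETR_EXTERNAL,cv2.CHAIN_APPROX_NONE); k=max(cs,key=cv2.contourArea)
    (e,ax,an)=cv2.minAreaRect(k); ctr=np.array(e); p=ray(K,T,ctr,z); 
    sc=(T[2,3]-z)/K[0,0]; print(name,ctr/s,p[:3],'size',np.array(ax)*sc,'ang',an, 'R',np.hypot(p[0],p[1]))
val=(hsv[...,2]>110).astype(np.uint8)*255
white=((hsv[...,2]>120)&(hsv[...,1]<60)).astype(np.uint8)*255
blob((390,315),34,val,0.034,'small base'); blob((212,333),50,val,0.034,'big base')
blob((520,283),13,((hsv[...,1]>120)&(hsv[...,2]>70)).astype(np.uint8)*255,0.015,'bush')
blob((505,364),12,((hsv[...,1]>80)&(hsv[...,2]>70)).astype(np.uint8)*255,0.010,'washer')
blob((576,331),12,val,0.022,'spacer')
blob((302,327),12,val,0.05,'vial');blob((294,382),14,val,0.018,'timer'); print('beaker',ray(K,T,np.array((445,222))*s,0.05))
c=im[150:260,90:400]; cv2.imwrite('pics/crop.png',cv2.resize(c,(800,284),interpolation=cv2.INTER_CUBIC))
from rig import manip; print(manip.get_state())
w=grab('wrist','wr0')
```

```text
small base [388.9423 314.6634] [0.5273 0.0802 0.034 ] size [0.1301 0.1141] ang 11.309932708740234 R 0.5333268690098891
big base [211.0938 334.0625] [0.4884 0.4351 0.034 ] size [0.1902 0.1637] ang 26.56505012512207 R 0.6540592441690508
bush [519.5312 282.0312] [ 0.5948 -0.1861  0.015 ] size [0.0413 0.0413] ang 90.0 R 0.6232641129337685
washer [503.9062 363.2812] [ 0.4295 -0.1529  0.01  ] size [0.0415 0.0415] ang 90.0 R 0.4558996994039951
spacer [575.     330.4688] [ 0.496  -0.2953  0.022 ] size [0.0348 0.0379] ang 90.0 R 0.5772267669241761
vial [302.7344 326.9532] [0.5024 0.2495 0.05  ] size [0.0392 0.0371] ang 45.0 R 0.5609032058068928
timer [292.9688 381.25  ] [0.3938 0.2734 0.018 ] size [0.0444 0.0603] ang 90.0 R 0.47940626674052006
beaker [ 0.7119 -0.0318  0.05  ]
{'clock': 0.1, 'qpos': array([-1.388 ,  0.2765,  1.506 ,  0.    ,  1.3607, -0.121 ]), 'qd': array([ 0.0015, -0.002 , -0.0031, -0.    , -0.0005,  0.0002]), 'effort': array([  0.0017, -41.7698, -24.6405,  -0.0002,   0.0058,   0.    ]), 'position': array([ 0.1719, -0.5482,  0.2415]), 'ee_rot': array([-0.0008,  0.9885,  0.1513, -0.    ]), 'contact_force': array([ 0.0581,  0.3695, -0.193 ]), 'moment': array([ 0.035 , -0.0322, -0.0265]), 'gripper_force': 0.0, 'width': 0.08494390241268766}
```

View pics/crop.png

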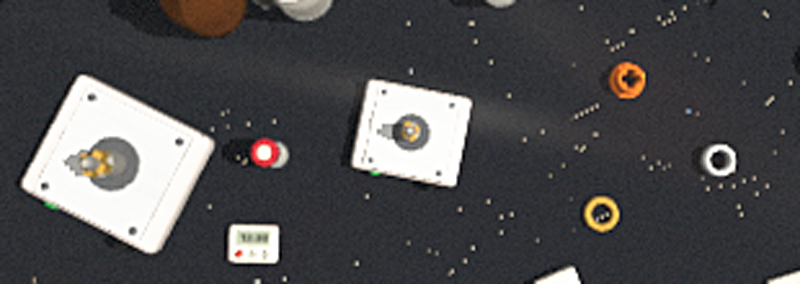

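The crop confirms it: the target base is at crop (412,132). It measures 130 x 114 mm, matching the text, against 190 x 164 mm for the look-alike. I'll go above the spacer and look from there.

Call:
jog_arm(deltas=[0,0,0,324,253,-20,1,0,0,0,324,253,-20,1,0,0,0,324,253,-20,1,0,0,0,324,253,-20,1,0,0,0,324,253,-20,1,0,0,0,324,253,-20,1,0,0,0,324,253,-20,1,0,0,0,324,253,-20,1,0,0,0,324,253,-20,1,0,0,0,324,253,-20,1,0,0,0,324,253,-20,1,0,0,0,324,253,-20,1,0,0,0,324,253,-20,1,0,0,0,324,253,-20,1])

```text
clock: 1.55
position: [0.4951, -0.2967, 0.2225]
ee_rot: [0.0, 0.989, 0.15, -0.0]
contact_force: [0.2, 0.1, 0.9]
width: 0.0857
gripper_force: 0.0
```

```bash
cat >> h.py <<'E'
np.set_printoptions(precision=4,suppress=True)
def st():
    s=manip.get_state(); print('t',s['clock'],'p',s['position'],'q',s['ee_rot'],'F',s['contact_force'],'M',s['moment'],'w',s['width'],'j',s['qpos']); return s
E
python3 - <<'E'
from h import *
st(); im,K,T=grab('wrist','w1'); print(K,T)
for n,p in dict(spacer=(.496,-.2953,.022),washer=(.4295,-.1529,.01),bush=(.5948,-.1861,.015)).items(): print(n,proj(K,T,p))
E
```

```text
t 1.55 p [ 0.4951 -0.2967  0.2225] q [ 0.0002  0.9886  0.1503 -0.    ] F [0.2226 0.1313 0.8731] M [ 0.0527  0.0471 -0.0356] w 0.08568232042090619 j [-0.6602  0.2907  1.5336 -0.0003  1.3171  0.6088]
[[289.0234   0.     256.3621]
 [  0.     289.0234 189.4716]
 [  0.       0.       1.    ]] [[ 0.2963 -0.9156 -0.2717  0.5646]
 [-0.9551 -0.284  -0.0846 -0.2748]
 [ 0.0003  0.2846 -0.9587  0.355 ]
 [ 0.      0.      0.      1.    ]]
spacer [255.6355 167.24  ]
washer [129.637  182.1219]
bush [185.6612  50.0931]
```

View pics/w1.png

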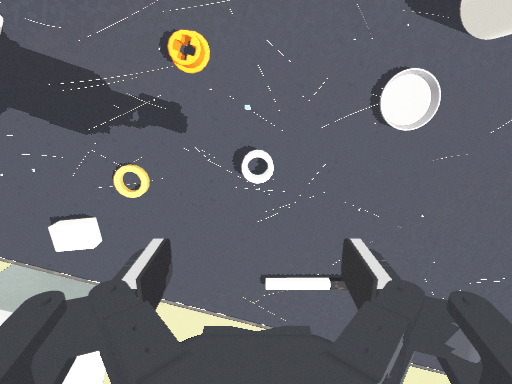

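The wrist view shows the spacer at (257,167), the washer at (132,181) and the bushing at (188,51). Fingers are at the bottom, closing along image x.

```bash
cat >> h.py <<'E'
from scipy.optimize import least_squares
def circ(im,K,T,c,r,mask,z,R):
    """fit circle of radius R at height z to far-from-camera half of the outer contour of the blob near c"""
    m=np.zeros(mask.shape,np.uint8); cv2.circle(m,(int(c[0]),int(c[1])),r,255,-1); m&=mask.astype(np.uint8)*255
    cs,_=cv2.findContours(m,cv2.RETR_EXTERNAL,cv2.CHAIN_APPROX_NONE); k=max(cs,key=cv2.contourArea)[:,0,:].astype(float)
    P=np.array([ray(K,T,p,z)[:2] for p in k]); c0=P.mean(0); d=c0-T[:2,3]; d/=np.linalg.norm(d)
    Q=P[(P-c0)@d>-0.002]
    f=lambda x:np.hypot(*(Q-x).T)-R
    s=least_squares(f,c0,loss='soft_l1',f_scale=.0005); return s.x,np.sqrt(np.mean(f(s.x)**2)),len(Q),k.mean(0)
E
python3 - <<'E'
from h import *
im,K,T=load('w1'); h=cv2.cvtColor(im,cv2.COLOR_BGR2HSV); S,V=h[...,1],h[...,2]
print('spacer',circ(im,K,T,(257,167),22,(V>130)&(S<70),.022,.019))
print('washer',circ(im,K,T,(132,181),24,(V>100)&(S>90),.010,.021))
print('bush flange',circ(im,K,T,(188,51),30,(V>90)&(S>120),.030,.017))
E
```

```text
spacer (array([ 0.4964, -0.2969]), np.float64(0.0004944089365293728), 51, array([256.8646, 166.7083]))
washer (array([ 0.431 , -0.1535]), np.float64(0.0004932342201774539), 51, array([131.1546, 180.701 ]))
bush flange (array([ 0.5951, -0.188 ]), np.float64(0.0013966336451522432), 65, array([188.3415,  50.4797]))
```

Call:
jog_arm(deltas=[0,0,0,1,0,-50,1,0,0,0,1,0,-100,1,0,0,0,1,0,-150,1,0,0,0,1,0,-180,1,0,0,0,1,0,-195,1,0,0,0,1,0,-206,1,0,0,0,1,0,-206,1,0,0,0,1,0,-206,1,0,0,0,1,0,-206,0,0,0,0,1,0,-206,0,0,0,0,1,0,-206,0,0,0,0,1,0,-206,0,0,0,0,1,0,-206,0,0,0,0,1,0,-206,0,0,0,0,1,0,-206,0], grip_force=35)

```text
clock: 3.1
position: [0.4974, -0.296, 0.0175]
ee_rot: [0.001, 0.988, 0.151, 0.001]
contact_force: [-0.9, 0.4, 4.7]
width: 0.0369
gripper_force: 34.6
```

Call:
jog_arm(deltas=[0,0,0,0,0,30,0,0,0,0,0,0,80,0,0,0,0,0,40,125,0,0,0,0,-5,85,160,0,0,0,0,-10,130,175,0,0,0,0,-15,180,175,0,0,0,0,-20,230,175,0,0,0,0,-27,280,175,0,0,0,0,-27,325,175,0,0,0,0,-27,358,175,0,0,0,0,-27,358,175,0,0,0,0,-27,358,175,0,0,0,0,-27,358,175,0,0,0,0,-27,358,175,0])

```text
clock: 4.5
position: [0.4701, 0.0611, 0.1913]
ee_rot: [0.0, 0.989, 0.15, -0.0]
contact_force: [-0.9, 0.2, -0.4]
width: 0.0368
gripper_force: 35.5
```

Run:
```python
from h import *
st(); im,K,T=grab('wrist','w2'); print(T)
for z in (.034,.08,.096): print(proj(K,T,(.527,.080,z)))
```

```text
t 4.5 p [0.4701 0.0611 0.1913] q [ 0.0002  0.9886  0.1504 -0.0001] F [-0.8773  0.2172 -0.379 ] M [-0.0021 -0.0309  0.0168] w 0.036834419742730676 j [-0.0174  0.1613  1.793  -0.0005  1.1874  1.2517]
[[ 0.2964 -0.9156 -0.2718  0.5396]
 [-0.9551 -0.284  -0.0848  0.083 ]
 [ 0.0004  0.2847 -0.9586  0.3237]
 [ 0.      0.      0.      1.    ]]
[255.3329 117.4684]
[255.1633 120.0423]
[255.0885 121.1772]
```

View pics/w2.png

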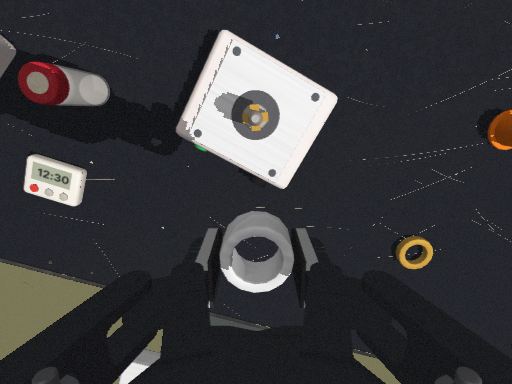

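Wrist view: the white base is centred near (256,113) with four screws. The spindle pin tip is near (256,118), with brass key bars round it. The spacer is held, its top ring near (257,255).

Run:
```python
from h import *
im,K,T=load('w2'); h=cv2.cvtColor(im,cv2.COLOR_BGR2HSV); S,V=h[...,1],h[...,2]
g=cv2.cvtColor(im,cv2.COLOR_BGR2GRAY)
sc=[]
for c in [(236,51),(315,97),(272,173),(198,133)]:
    w=g[c[1]-8:c[1]+9,c[0]-8:c[0]+9]; m=(w<(w.max()*.5+w.min()*.5)).astype(np.uint8)
    n,l,s,ce=cv2.connectedComponentsWithStats(m); i=l[8,8] or 1+np.argmax(s[1:,4]); sc.append(ce[i]+np.array(c)-8)
P=np.array([ray(K,T,p,.034) for p in sc]); print(np.array(sc)); print('screws',P[:,:2],'sides',[np.linalg.norm(P[i]-P[(i+1)%4]) for i in range(4)],'centre',P.mean(0)[:2])
b=(S>110)&(V>60)&(h[...,0]<35); b[:85]=0;b[150:]=0;b[:,:225]=0;b[:,290:]=0
ys,xs=np.nonzero(b); print('brass n',len(xs),'bbox',xs.min(),xs.max(),ys.min(),ys.max()); 
Q=np.array([ray(K,T,(x,y),.08)[:2] for x,y in zip(xs,ys)]); print('brass bbox world',Q.min(0),Q.max(0),(Q.min(0)+Q.max(0))/2,Q.mean(0))
# held spacer
print('held top ring',circ(im,K,T,(257,262),28,(V>150)&(S<60),.1913-.0175+.022,.019), 'TCP .4701 .0611')
c1=cv2.resize(im[80:150,215:305],(540,420),interpolation=cv2.INTER_CUBIC); cv2.imwrite('pics/c2.png',c1)
```

```text
[[236.3443  50.8525]
 [315.      96.807 ]
 [271.9231 172.4615]
 [197.3265 132.7959]]
screws [[0.5784 0.1141]
 [0.5622 0.0313]
 [0.4796 0.0475]
 [0.496  0.1304]] sides [np.float64(0.0844112531173466), np.float64(0.08415843415767392), np.float64(0.08448231350040936), np.float64(0.08405212662587287)] centre [0.529  0.0808]
brass n 215 bbox 242 267 104 130
brass bbox world [0.5185 0.0707] [0.5397 0.0917] [0.5291 0.0812] [0.5296 0.0811]
held top ring (array([0.4734, 0.062 ]), np.float64(0.0019196223087440936), 103, array([250.3311, 275.3243])) TCP .4701 .0611
```

View pics/c2.png

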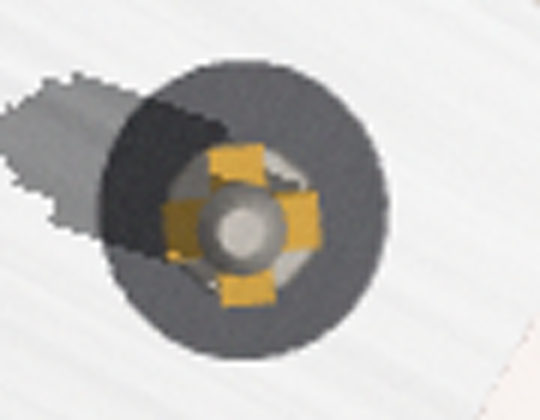

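Run:
```python
from h import *
im,K,T=load('w2'); h=cv2.cvtColor(im,cv2.COLOR_BGR2HSV); V=h[...,2]
print('col257 from 205',V[205:300,257]); print('row 255 from 205',V[255,205:310])
print('row 265',V[265,205:310])
# key bars angle
print([ray(K,T,(215+x/6-.4,80+y/6-.4),.08)[:2] for x,y in [(237,163),(247,291),(184,228),(302,220)]])
for n,z in(('top',.196),('bot',.174)): print(n,proj(K,T,(.4701,.0611,z)),proj(K,T,(.4701+.019*.954,.0611+.019*.299,z)),proj(K,T,(.4701-.019*.954,.0611-.019*.299,z)))
```

```text
col257 from 205 [ 40  47 141  47  43  47 110 126 128 131 141 136 133 132 133 132 128 130
 131 131 132 141 154 153 148 143 137 132 130 127 121 100  44  45  48  45
  48  42  38  48  48  44  47  45  47  47  43  40  48  43  42  43  47  70
  42  43  47 130 129 131 128 129 128 129 131 131 131 133 132 133 137 136
 135 134 134 134 134 145 157 231 241 238 238 235 235 235 230 139  46  46
  45  45  44  46  40]
row 255 from 205 [104 107 104 106  80  24  27  22  20  26  17  19  15  23  68 135 132 132
 131 131 132 130 129 130 123 116  98 111 157 160 155 156 151 146 122  56
  45  43  44  48  40  45  45  49  45  45  41  46  42  44  40  44  42  45
  41  50  46  42  50  53  45  79 164  45  47  47  49  46  60 104 122 118
 119 114 109 107 102 102 130 129 133 135 135 138 139 140 139 135 107  22
  26  22  25  18  25  24  29  31  33  74 108 107 104 104 105]
row 265 [108 107  80  34  32  23  19  13  16  18  20  22  22  18  33  74 132 133
 134 133 136 134 132 134 137 124 115 157 157 159 158 158 154 154 148 147
 145 143 140 134 123 122 124 126 127 123 125 125 130 128 127 129 128 128
 130 127 128 130 129 127 131 133 129 131 130 130 129 125 126 126 122 119
 114 110 111 110 106 116 136 136 138 135 136 135 135 133 133 122  37  22
  22  12  18  15  22  20  25  26  26  26  42  94 106 106 105]
[array([0.5368, 0.0839]), array([0.5209, 0.0776]), array([0.5265, 0.0883]), array([0.5322, 0.0733])]
top [256.8601 257.1037] [256.7678 221.5502] [256.9457 290.0683]
bot [256.7812 237.3948] [256.6985 205.8909] [256.8587 266.8897]
```

The spindle axis comes out at (0.529, 0.081) from both the screws and the key. The spacer hangs about 1.4 mm behind the TCP. I'll move over and go partway down.

Call:
jog_arm(deltas=[0,0,0,30,10,0,0,0,0,0,60,21,0,0,0,0,0,60,21,0,0,0,0,0,60,21,-30,0,0,0,0,60,21,-60,0,0,0,0,60,21,-70,0,0,0,0,60,21,-80,0,0,0,0,60,21,-88,0,0,0,0,60,21,-95,0,0,0,0,60,21,-100,0,0,0,0,60,21,-104,0,0,0,0,60,21,-108,0,0,0,0,60,21,-110,0,0,0,0,60,21,-110,0])

```text
clock: 5.95
position: [0.53, 0.0833, 0.0812]
ee_rot: [0.0, 0.988, 0.151, -0.0]
contact_force: [-0.7, -1.0, -1.0]
width: 0.0365
gripper_force: 35.5
```

Run:
```python
from h import *
st(); im,K,T=grab('wrist','w3')
cv2.imwrite('pics/c3.png',cv2.resize(im[130:340,150:370],(660,600),interpolation=cv2.INTER_CUBIC))
```

```text
t 5.95 p [0.53   0.0833 0.0812] q [ 0.0001  0.9885  0.1514 -0.0001] F [-0.7148 -0.9576 -0.9829] M [-0.0701  0.0211  0.049 ] w 0.036515220492692214 j [ 0.0263  0.3604  1.8224 -0.0003  0.9589  1.2933]
```

View pics/c3.png

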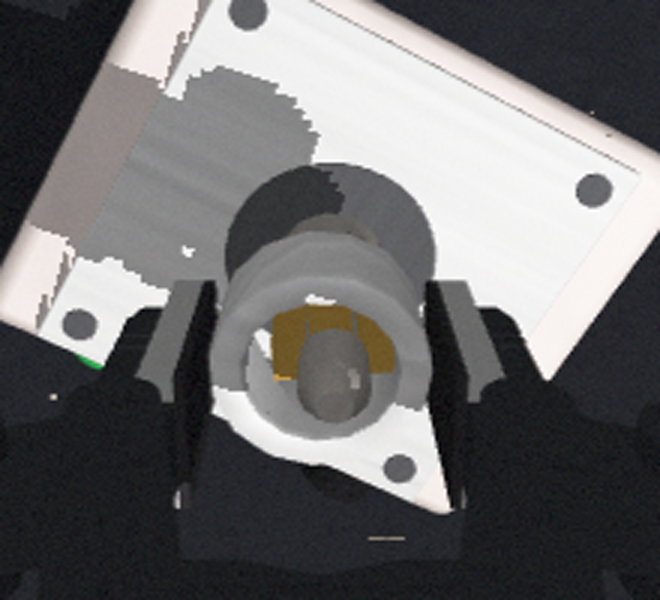

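The key and pin show through the spacer's hole, crop (335,380). The pin sits about 2 mm right of the ring's centre, so I shift −2 mm in y while descending.

Call:
jog_arm(deltas=[0,0,0,0,-2,0,0,0,0,0,0,-2,-3,0,0,0,0,0,-2,-6,0,0,0,0,0,-2,-9,0,0,0,0,0,-2,-12,0,0,0,0,0,-2,-14,0,0,0,0,0,-2,-16,0,0,0,0,0,-2,-18,0,0,0,0,0,-2,-18,0])

```text
clock: 6.9
position: [0.5298, 0.0813, 0.063]
ee_rot: [0.0, 0.988, 0.151, -0.0]
contact_force: [-0.5, -0.4, -0.7]
width: 0.0368
gripper_force: 35.5
```

Call:
jog_arm(deltas=[0,0,0,0,0,-3,0,0,0,0,0,0,-6,0,0,0,0,0,0,-8,0,0,0,0,0,0,-10,0,0,0,0,0,0,-11,0,0,0,0,0,0,-11,0,0,0,0,0,0,-11,0])

```text
clock: 7.6
position: [0.5301, 0.0813, 0.0523]
ee_rot: [0.0, 0.988, 0.151, 0.0]
contact_force: [0.7, -0.3, -0.6]
width: 0.0368
gripper_force: 35.5
```

Call:
jog_arm(deltas=[0,0,0,0,0,-1,0,0,0,0,0,0,-1,0,0,0,0,0,0,-1,0.7,0,0,0,0,0,-1,0.7,0,0,0,0,0,-1,0.7,0,0,0,0,0,-1,0.7])

```text
clock: 8.2
position: [0.53, 0.0813, 0.0513]
ee_rot: [0.0, 0.988, 0.151, 0.0]
contact_force: [0.4, -0.6, -0.4]
width: 0.0601
gripper_force: 0.0
```

Call:
jog_arm(deltas=[0,0,0,0,0,40,0.9,0,0,0,0,0,90,0.9,0,0,0,-10,-20,135,0.9,0,0,0,-30,-65,150,0.9,0,0,0,-50,-110,150,0.9,0,0,0,-70,-155,150,0.9,0,0,0,-85,-200,150,0.9,0,0,0,-99,-235,150,0.9,0,0,0,-99,-235,150,0.9,0,0,0,-99,-235,150,0.9,0,0,0,-99,-235,150,0.9])

```text
clock: 9.3
position: [0.4312, -0.1529, 0.2013]
ee_rot: [-0.0, 0.988, 0.152, 0.0]
contact_force: [0.1, 0.2, -0.4]
width: 0.077
gripper_force: 0.0
```

Run:
```python
from h import *
st(); im,K,T=grab('wrist','w4'); h=cv2.cvtColor(im,cv2.COLOR_BGR2HSV); S,V=h[...,1],h[...,2]
c=proj(K,T,(.431,-.1535,.01)); print(c)
print('washer',circ(im,K,T,c,30,(V>100)&(S>90),.010,.021))
t=grab('top','t4')[0]; cv2.imwrite('pics/t4c.png',cv2.resize(t[160:240,200:380],(800,356),interpolation=cv2.INTER_CUBIC))
```

```text
t 9.3 p [ 0.4312 -0.1529  0.2013] q [-0.0003  0.9884  0.1516  0.0001] F [ 0.13    0.2141 -0.3806] M [0.0236 0.0023 0.0346] w 0.07697360782993151 j [-0.4935  0.128   1.8075  0.0007  1.2065  0.7727]
[257.1939 170.3753]
washer (array([ 0.4314, -0.1531]), np.float64(0.0005769715722677636), 55, array([256.951, 170.402]))
```

View pics/t4c.png

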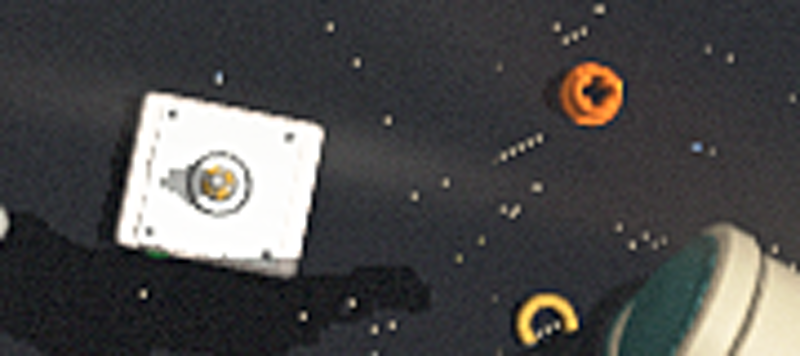

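The spacer now rings the spindle at crop (220,183). Washer is confirmed at (0.4314, −0.1531), so I'll grasp it.

Call:
jog_arm(deltas=[0,0,0,0,0,-50,0.9,0,0,0,0,0,-100,0.9,0,0,0,0,0,-145,0.9,0,0,0,0,0,-170,0.9,0,0,0,0,0,-180,0.9,0,0,0,0,0,-187,0.9,0,0,0,0,0,-187,0.9,0,0,0,0,0,-187,0,0,0,0,0,0,-187,0,0,0,0,0,0,-187,0,0,0,0,0,0,-187,0,0,0,0,0,0,-187,0,0,0,0,0,0,-187,0])

```text
clock: 10.7
position: [0.4319, -0.1542, 0.016]
ee_rot: [0.001, 0.989, 0.151, 0.001]
contact_force: [-1.0, 1.5, 7.8]
width: 0.0394
gripper_force: 34.2
```

Call:
jog_arm(deltas=[0,0,0,0,0,30,0,0,0,0,0,0,75,0,0,0,0,5,10,120,0,0,0,0,20,45,145,0,0,0,0,38,90,145,0,0,0,0,56,135,145,0,0,0,0,75,180,145,0,0,0,0,90,220,145,0,0,0,0,97,235,145,0,0,0,0,97,235,145,0,0,0,0,97,235,145,0,0,0,0,97,235,130,0,0,0,0,97,235,115,0,0,0,0,97,235,105,0,0,0,0,97,235,97,0,0,0,0,97,235,91,0,0,0,0,97,235,87,0,0,0,0,97,235,83,0,0,0,0,97,235,83,0,0,0,0,97,235,83,0])

```text
clock: 12.7
position: [0.5282, 0.0814, 0.0975]
ee_rot: [0.0, 0.988, 0.151, 0.0]
contact_force: [0.2, -0.3, 0.1]
width: 0.0393
gripper_force: 35.4
```

Run:
```python
from h import *
st(); im,K,T=grab('wrist','w5'); h=cv2.cvtColor(im,cv2.COLOR_BGR2HSV)
cv2.imwrite('pics/c5.png',cv2.resize(im[130:340,150:370],(660,600),interpolation=cv2.INTER_CUBIC))
```

```text
t 12.7 p [0.5282 0.0814 0.0975] q [0.0001 0.9885 0.1514 0.0002] F [ 0.1749 -0.336   0.079 ] M [-0.0022 -0.0016 -0.0115] w 0.03931861273702387 j [ 0.0227  0.3387  1.8071 -0.0001  0.9953  1.2896]
```

View pics/c5.png

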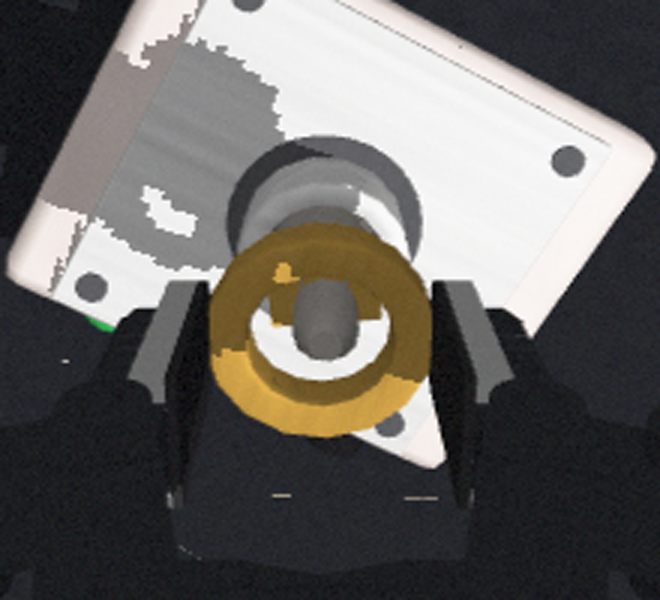

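The washer is centred round the pin: hole centre at crop (321,335), pin at (325,345). I'll descend gently.

Call:
jog_arm(deltas=[0,0,0,0,-0.5,-4,0,0,0,0,0,-0.5,-8,0,0,0,0,0,-0.5,-12,0,0,0,0,0,-0.5,-15,0,0,0,0,0,-0.5,-17,0,0,0,0,0,-0.5,-19,0,0,0,0,0,-0.5,-20,0,0,0,0,0,-0.5,-21,0,0,0,0,0,-0.5,-22,0,0,0,0,0,-0.5,-22,0])

```text
clock: 13.75
position: [0.5283, 0.0808, 0.0754]
ee_rot: [0.0, 0.988, 0.151, 0.0]
contact_force: [1.6, 0.6, 0.3]
width: 0.0392
gripper_force: 35.4
```

Call:
jog_arm(deltas=[0,0,0,0.5,0,-1,0,0,0,0,0.5,0,-2,0,0,0,0,0.5,0,-2.5,0,0,0,0,0.5,0,-3,0,0,0,0,0.5,0,-3,0])

```text
clock: 14.25
position: [0.5286, 0.0808, 0.0723]
ee_rot: [0.0, 0.988, 0.151, 0.0]
contact_force: [1.2, 0.8, 0.4]
width: 0.0394
gripper_force: 35.4
```

Call:
jog_arm(deltas=[0,0,0,0,0,0,0.7,0,0,0,0,0,0,0.7,0,0,0,0,0,0,0.7,0,0,0,0,0,0,0.7,0,0,0,0,0,25,0.7,0,0,0,0,0,65,0.8,0,0,0,5,-20,105,0.9,0,0,0,15,-65,128,0.9,0,0,0,27,-110,128,0.9,0,0,0,40,-155,128,0.9,0,0,0,50,-200,128,0.9,0,0,0,60,-240,128,0.9,0,0,0,66,-268,128,0.9,0,0,0,66,-268,128,0.9,0,0,0,66,-268,128,0.9,0,0,0,66,-268,128,0.9])

```text
clock: 15.85
position: [0.594, -0.186, 0.2002]
ee_rot: [-0.001, 0.988, 0.152, -0.0]
contact_force: [-0.3, 0.5, 0.2]
width: 0.0768
gripper_force: 0.0
```

Run:
```python
from h import *
st(); im,K,T=grab('wrist','w6'); t,Kt,Tt=grab('top','t6')
c=proj(K,T,(.5951,-.188,.03)); print(c); x,y=map(int,c)
a=cv2.resize(im[y-35:y+35,x-35:x+35],(400,400),interpolation=cv2.INTER_CUBIC)
b=cv2.resize(t[180:220,229:269],(400,400),interpolation=cv2.INTER_CUBIC)
cv2.imwrite('pics/c6.png',np.hstack([a,b])); print('crop origin',x-35,y-35)
```

```text
t 15.85 p [ 0.594  -0.186   0.2002] q [-0.0005  0.9884  0.1516 -0.0004] F [-0.2854  0.4663  0.194 ] M [ 0.0036 -0.0351  0.0058] w 0.0768184379456622 j [-0.4155  0.372   1.4668  0.0006  1.304   0.8507]
[258.8954 173.8433]
crop origin 223 138
```

View pics/c6.png

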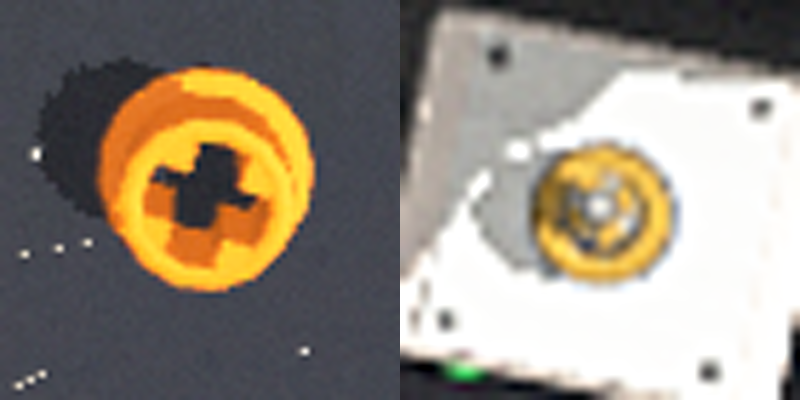

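Left: the bushing, with its top face centred at crop (208,205) and the cross bore rotated about 14°. Right: the washer lies round the spindle on the spacer, crop (603,212). I'll compute angles and the bushing's centre.

Run:
```python
from h import *
im,K,T=load('w6'); 
def four(P,c): d=P-c; th=np.arctan2(d[:,1],d[:,0]); r=np.hypot(*d.T); return np.degrees(np.angle(np.sum(r**2*np.exp(4j*th)))/4)
x0,y0,s=223,138,400/70
# top face: bright yellow-orange (high green)
G=im[...,1].astype(int); R=im[...,2].astype(int)
print('G row y=205',G[y0+36,x0+15:x0+60])
face=((G>140)&(R>180)).astype(np.uint8)
disc=np.zeros_like(face); cc=(int(x0+208/s),int(y0+205/s)); 
disc=cv2.circle(disc,cc,14,1,-1)
hole=disc*(1-face); n,l,st_,ce=cv2.connectedComponentsWithStats(hole); i=1+np.argmax(st_[1:,4]); ys,xs=np.nonzero(l==i)
print('hole px',st_[i],'centroid',ce[i])
P=np.array([ray(K,T,(a,b),.03)[:2] for a,b in zip(xs,ys)]); c=P.mean(0)
print('bore centre',c,'angle',four(P,c),'bbox',P.max(0)-P.min(0),'R max',np.hypot(*(P-c).T).max())
b=((R>150)&(im[...,0]<120)).astype(np.uint8)
k=(x0+208/s,y0+225/s)
f=circ(im,K,T,(x0+208/s,y0+180/s),24,b>0,.004,.022); print('flange (far half)',f)
im,K,T=load('w2'); h=cv2.cvtColor(im,cv2.COLOR_BGR2HSV); m=(h[...,1]>110)&(h[...,2]>60)&(h[...,0]<35)
m[:100]=0;m[135:]=0;m[:,:238]=0;m[:,272:]=0; ys,xs=np.nonzero(m)
P=np.array([ray(K,T,(a,b),.08)[:2] for a,b in zip(xs,ys)]); print('key',four(P,np.array([.5291,.0812])))
```

```text
G row y=205 [ 41  44  45  76 121 174 183 202 220 223 118 109 107 108 103  72  45  43
  45  41  45  42  55  90 105 107  94  61  67 105  95  98 142 194 216 224
 215 215 178  72  71  71  70  72  71]
hole px [248 163  23  22 308] centroid [258.8052 173.3052]
bore centre [ 0.5956 -0.1877] angle -1.4000971575603243 bbox [0.0236 0.0238] R max 0.0121895976077593
flange (far half) (array([ 0.5944, -0.1881]), np.float64(0.001014668080838696), 55, array([258.6038, 168.3585]))
key 22.656024039726475
```

Bore is at (0.5956, −0.1877), about −1° (mod 90), and the key at about 22°, so it needs roughly +23° turn. I'll grasp the bushing body.

Call:
jog_arm(deltas=[0,0,0,1.5,-1.5,-50,0.9,0,0,0,1.5,-1.5,-95,0.9,0,0,0,1.5,-1.5,-135,0.9,0,0,0,1.5,-1.5,-160,0.9,0,0,0,1.5,-1.5,-172,0.9,0,0,0,1.5,-1.5,-178,0.9,0,0,0,1.5,-1.5,-178,0.9,0,0,0,1.5,-1.5,-178,0,0,0,0,1.5,-1.5,-178,0,0,0,0,1.5,-1.5,-178,0,0,0,0,1.5,-1.5,-178,0,0,0,0,1.5,-1.5,-178,0,0,0,0,1.5,-1.5,-178,0,0,0,0,1.5,-1.5,-178,0], grip_force=40)

```text
clock: 17.35
position: [0.5968, -0.189, 0.0239]
ee_rot: [0.001, 0.988, 0.151, 0.001]
contact_force: [-0.5, 1.1, 6.1]
width: 0.0331
gripper_force: 39.4
```

Call:
jog_arm(deltas=[0,0,0,0,0,30,0,0,0,0,0,0,75,0,0,0,3,-10,20,120,0,0,0,8,-30,60,150,0,0,0,14,-50,105,165,0,0,0,20,-70,145,165,0,0,0,23,-90,190,165,0,0,0,23,-112,230,165,0,0,0,23,-112,230,165,0,0,0,23,-112,230,165,0,0,0,23,-112,230,165,0,0,0,23,-112,230,165,0])

```text
clock: 18.55
position: [0.4848, 0.0402, 0.1873]
ee_rot: [0.0, 0.939, 0.345, 0.0]
contact_force: [0.3, -0.5, -1.4]
width: 0.0329
gripper_force: 40.2
```

Run:
```python
from h import *
s=st(); im,K,T=grab('wrist','w7')
def four(P,c): d=P-c; th=np.arctan2(d[:,1],d[:,0]); r=np.hypot(*d.T); return np.degrees(np.angle(np.sum(r**2*np.exp(4j*th)))/4)
G=im[...,1].astype(int); R=im[...,2].astype(int); B=im[...,0].astype(int)
p=s['position']; zt=p[2]-.0239+.03; c=proj(K,T,(p[0],p[1],zt)); print('pred bore px',c)
x,y=map(int,c)
cv2.imwrite('pics/c7.png',im[y-60:y+60,x-60:x+60])
print('row R',R[y,x-45:x+46:2]); print('row G',G[y,x-45:x+46:2]);print('col R',R[y-45:y+46:2,x]); print('col G',G[y-45:y+46:2,x])
h=cv2.cvtColor(im,cv2.COLOR_BGR2HSV); k=proj(K,T,(.529,.081,.08)); print('pred key',k)
yy,xx=np.mgrid[:384,:512]; m=(h[...,1]>110)&(h[...,2]>60)&(h[...,0]<35)&(np.hypot(xx-k[0],yy-k[1])<40)
n,l,sa,ce=cv2.connectedComponentsWithStats(m.astype(np.uint8)); print(sa[1:][sa[1:,4]>8],ce[1:][sa[1:,4]>8])
# washer outer circle
print('washer',circ(im,K,T,k,40,m,.066,.021))
```

```text
t 18.55 p [0.4848 0.0402 0.1873] q [0.0003 0.9387 0.3447 0.0001] F [ 0.2575 -0.4916 -1.3529] M [0.0018 0.0029 0.0449] w 0.03287728050139355 j [-0.06    0.1827  1.7761 -0.0005  1.1823  0.8072]
pred bore px [256.5941 258.6008]
row R [102  78  23  22  31  27 153 234 243 247 241 112 141 137 141 137 135 135
 134 136 137 135 136 134 114  98 136 137 138 136 135 112 110 102  97 118
 135 136 141 131  19  19  17  22  34 108]
row G [103  78  20  23  29  27  77 115 126 136 127  52  70  65  65  64  62  66
  64  65  64  64  63  64  56  46  62  66  63  65  63  52  54  46  43  55
  61  65  68  63  17  18  19  23  35 108]
col R [134 135 137 137 134 136 138 135 144 153 145 138 125  38  39  42  39  39
  41  43 108 131 136 135 136 133 136 137 133 134 133 136 133 134 144 240
 241 240  88  37  42  33  36  36  29  17]
col G [ 63  63  64  67  61  65  65  63  68  77  69  67  62  41  39  43  40  37
  43  44  58  58  64  63  64  61  65  65  60  63  62  67  62  63  68 126
 123 120  58  37  45  33  37  40  34  22]
pred key [253.2512 120.27  ]
[[ 229   96   48   49 1254]
 [ 240  112   10   11   61]
 [ 246  127   10    8   48]] [[253.3222 119.5447]
 [244.082  116.623 ]
 [250.2292 130.4375]]
washer (array([0.5289, 0.0813]), np.float64(0.0005297604306433342), 72, array([252.6642, 119.9051]))
```

The washer reads as centred at (0.5289, 0.0813). The bushing's bore, about 21.5° after the turn, should match the key. I'll move over the spindle, stopping short of the pin.

Call:
jog_arm(deltas=[0,0,0,23,20,0,0,0,0,0,45,41,0,0,0,0,0,45,41,-20,0,0,0,0,45,41,-40,0,0,0,0,45,41,-55,0,0,0,0,45,41,-62,0,0,0,0,45,41,-62,0,0,0,0,45,41,-62,0,0,0,0,45,41,-62,0])

```text
clock: 19.5
position: [0.5299, 0.0821, 0.1262]
ee_rot: [0.0, 0.939, 0.345, 0.001]
contact_force: [0.9, 0.1, -1.8]
width: 0.0327
gripper_force: 40.2
```

Run:
```python
from h import *
st()
```

```text
t 19.5 p [0.5299 0.0821 0.1262] q [0.0004 0.9385 0.3452 0.0009] F [ 0.896   0.0952 -1.7732] M [ 0.0222  0.033  -0.0288] w 0.032656512468987035 j [ 0.0239  0.3096  1.7669 -0.0001  1.0631  0.89  ]
```

Call:
jog_arm(deltas=[0,0,0,0,-0.5,-3,0,0,0,0,0,-0.5,-6,0,0,0,0,0,-0.5,-8,0,0,0,0,0,-0.5,-10,0,0,0,0,0,-0.5,-12,0,0,0,0,0,-0.5,-12,0,0,0,0,0,-0.5,-12,0])

```text
clock: 20.2
position: [0.529, 0.0818, 0.1133]
ee_rot: [0.0, 0.938, 0.345, -0.0]
contact_force: [-0.5, 0.3, -0.6]
width: 0.0328
gripper_force: 40.2
```

Call:
jog_arm(deltas=[0,0,0,0,0,-2,0,0,0,0,0,0,-4,0,0,0,0,0,0,-6,0,0,0,0,0,0,-7,0,0,0,0,0,0,-7,0,0,0,0,0,0,-7,0])

```text
clock: 20.8
position: [0.529, 0.0818, 0.1063]
ee_rot: [0.0, 0.938, 0.345, 0.0]
contact_force: [0.4, -1.1, -1.6]
width: 0.0328
gripper_force: 40.2
```

Call:
jog_arm(deltas=[0,0,0,0,0,-1,0,0,0,0,0,0,-2,0,0,0,0,0,0,-3,0,0,0,0,0,0,-4,0,0,0,0,0,0,-5,0,0,0,0,0,0,-6,0,0,0,0,0,0,-6,0])

```text
clock: 21.5
position: [0.5289, 0.0818, 0.1002]
ee_rot: [-0.0, 0.938, 0.345, -0.0]
contact_force: [0.6, 0.2, -0.8]
width: 0.0329
gripper_force: 40.2
```

Call:
jog_arm(deltas=[0,0,0,0,0,-1,0,0,0,0,0,0,-2,0,0,0,0,0,0,-3,0,0,0,0,0,0,-4,0,0,0,0,0,0,-4,0,0,0,0,0,0,-4,0])

```text
clock: 22.1
position: [0.529, 0.0818, 0.0963]
ee_rot: [0.0, 0.938, 0.345, -0.0]
contact_force: [-0.4, -0.0, -0.6]
width: 0.0327
gripper_force: 40.2
```

No reaction force 8 mm below the key top, so the bushing has passed the key. I'll lower it home gently.

Call:
jog_arm(deltas=[0,0,0,0,0,-1.5,0,0,0,0,0,0,-3,0,0,0,0,0,0,-4,0,0,0,0,0,0,-5,0,0,0,0,0,0,-6,0,0,0,0,0,0,-6,0])

```text
clock: 22.7
position: [0.5289, 0.0818, 0.0902]
ee_rot: [-0.0, 0.938, 0.345, -0.0]
contact_force: [-0.6, -0.5, -1.3]
width: 0.0327
gripper_force: 40.2
```

Call:
jog_arm(deltas=[0,0,0,0,0,-0.5,0,0,0,0,0,0,-1,0,0,0,0,0,0,-1,0,0,0,0,0,0,-1,0])

```text
clock: 23.1
position: [0.5291, 0.0818, 0.0899]
ee_rot: [0.0, 0.938, 0.345, 0.0]
contact_force: [-1.1, 0.3, 5.9]
width: 0.033
gripper_force: 40.7
```

Contact came at the expected height: TCP 0.0899 m with about 7 N. Releasing and lifting clear.

Call:
jog_arm(deltas=[0,0,0,0,0,0,0.8,0,0,0,0,0,0,0.8,0,0,0,0,0,0,0.8,0,0,0,0,0,0,0.8,0,0,0,0,0,0,0.8,0,0,0,0,0,20,0.8,0,0,0,0,0,50,0.8,0,0,0,0,0,90,0.8,0,0,0,-20,-20,100,0.8,0,0,0,-45,-40,100,0.8,0,0,0,-45,-40,100,0.8,0,0,0,-45,-40,100,0.8,0,0,0,-45,-40,100,0.8])

```text
clock: 24.4
position: [0.4847, 0.0421, 0.1893]
ee_rot: [0.0, 0.938, 0.345, 0.0]
contact_force: [0.3, -0.9, 0.7]
width: 0.0684
gripper_force: 0.0
```

Run:
```python
from h import *
s=st(); im,K,T=grab('wrist','w8'); h=cv2.cvtColor(im,cv2.COLOR_BGR2HSV)
k=proj(K,T,(.529,.081,.096)); yy,xx=np.mgrid[:384,:512]; near=np.hypot(xx-k[0],yy-k[1])<60
m=(h[...,1]>150)&(h[...,2]>80)&(h[...,0]<17)&near
for z in(.096,.110): print(z,circ(im,K,T,k,60,m,z,.017))
print('flange at .070',circ(im,K,T,k,60,m,.070,.022)); ys,xs=np.nonzero(m); print(k,xs.min(),xs.max(),ys.min(),ys.max(),len(xs))
for z,r in((.096,.017),(.110,.017),(.070,.022),(.084,.022)): print(z,[proj(K,T,(.529+r*T[0,0]*q,.081+r*T[1,0]*q,z))[0] for q in(-1,1)])
g=h[...,2]; pin=proj(K,T,(.529,.081,.096)); x,y=map(int,pin); print(h[y-12:y+13:2,x-12:x+13:2,1])
```

```text
t 24.4 p [0.4847 0.0421 0.1893] q [0.     0.9385 0.3453 0.0004] F [ 0.2973 -0.9201  0.6853] M [ 0.0255 -0.0195  0.0259] w 0.06839042500433617 j [-0.0568  0.1809  1.773   0.0003  1.1869  0.8087]
0.096 (array([0.528 , 0.0809]), np.float64(0.0010303097332789765), 76, array([254.6294, 120.2727]))
0.11 (array([0.5297, 0.0821]), np.float64(0.00038295874777822717), 76, array([254.6294, 120.2727]))
flange at .070 (array([0.5297, 0.082 ]), np.float64(0.0006202086784417728), 76, array([254.6294, 120.2727]))
[255.1291 122.834 ] 230 279 94 146 1572
0.096 [np.float64(232.83888514276902), np.float64(277.4185207371816)]
0.11 [np.float64(231.3186013689484), np.float64(278.7892976487524)]
0.07 [np.float64(229.33097132384265), np.float64(281.1601869702266)]
0.084 [np.float64(227.7710572010258), np.float64(282.60017600575816)]
[[229 213 226 220 192  23 165 166 165 167 188 249 230]
 [221 223 218 212 137  35 171 166 162 155 133 225 223]
 [ 70 159 162 213  19  61 121 153 158 162 168 219 222]
 [ 52 150 168 162  81  16  13  14  30 162 239 230 220]
 [142 175 158 115  13  17  20  16  16  16 227 222 226]
 [162 159 165  19  17  12  14  14  20  17 153 168 216]
 [160 168 155  13  19  17  13  18  19  17 129 163 159]
 [216  83  55  10  15  12  23  19  17  16 126 156 162]
 [233 222 142  13  14  17  15  15  20  26 156 171 171]
 [216 209  10 123  17  14  14  18  19 125 159 163 217]
 [218 194  18 168 159 131  73 111 230 236 180 179 248]
 [216 206 106 161 167 165 163 102 213 222 226 228 205]
 [217 236 225 155 124 169 151 166 222 224 223 219 229]]
```

The flange measures 50 px across, which fits its home height of 0.070 m (52 px) rather than resting on the key (55 px). It is centred within about 1 mm, so I'm handing in.

```bash
python3 -c "
from rig import manip; print(manip.sign_off())"
```

```text
the job is handed in; nothing more can be done
None
```

I threaded the spacer, washer and bushing onto the smaller base's spindle in that order, released them and handed the job in at about 24.5 s; the hand-in gave no verdict, but my last measurements put the bushing home and centred to about 1 mm, with nothing forced.

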